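# Clamp a stubborn jar in the worktop jar vise

### The job

The tall jar has a stuck lid: stand it upright, lid up, on the base of the jar vise, centred in front of the V notch, and let go of it. Then wind the crank clockwise until the sliding jaw has pressed the jar firmly into the notch and it stays clamped by itself. Do not knock the jar over, and leave the low jar, the pepper mill and the oil bottle standing where they are.

Things in the scene. Friction and masses are not known exactly. Their poses are not given: they have to be found in the camera images.
- jar: the tall jar: glass with brown contents and a flat steel screw lid, straight-sided, 62 mm across (lid 63 mm), 112 mm high (glass to 90 mm, lid 90 to 112 mm), about 0.45 kg, standing loose on the worktop. Origin: centre of its underside, z up the jar.
- vise: jar vise, fixed: aluminium base 120 (x) by 350 mm (y), 12 mm thick, with grey parts. Origin: centre of its underside; y is the clamping line. At the -y end the fixed jaw, its rubber 120 degree V notch open to +y; in the middle the sliding jaw, 96 mm wide, flat rubber face to -y; both jaws' tops at height 60 mm. At the +y end the gear box, 84 x 90 mm, 68 mm high, crank on top.
- bay (a point): where to stand the jar: a point on the top of the vise's base (12 mm above the worktop) in front of the V notch, 10 mm short of where a clamped jar's centre comes to be (that is 10 mm further along the vise's -y). A jar centred here touches neither jaw at the start. Axes as the vise's.
- jaw_face (a point): centre of the sliding jaw's flat face, 37 mm above the worktop; the jaw slides along the vise's -y as the crank is wound, 24 mm a turn.
- crank (a joint): angle of the crank (rad): 0 is jaw fully open, it grows clockwise seen from above and closes the jaw by 3.82 mm per rad; the jar is reached at about 9 rad. The gearing has enough friction to stay where it is left (about 3 N at the knob).
- crank_axis (a point): a point on the crank's upright axis, at the height of the middle of the crank's knob (118 mm above the worktop)
- knob (a point): centre of the crank's upright round wooden knob, 52 mm from the crank axis and 118 mm above the worktop; the knob is 23 mm across and 58 mm tall (89 to 147 mm above the worktop), spins freely on its pin, and stands on a flat steel crank arm whose top is 88 mm above the worktop
- low_jar: bystander: low wide glass jar with a steel lid, 73 mm across, 58 mm high; origin: centre of its underside
- mill: bystander: waisted wooden pepper mill, 54 mm across, 150 mm high; origin: centre of its underside
- oil: bystander: green glass oil bottle, 60 mm across, 210 mm high; origin: centre of its underside
- jaw: the sliding jaw of the vise; origin on the plane of its face, on the worktop plane below point jaw_face; axes as the vise's

How it is judged:
On the way:
1. the jar stands upright on the vise's base between the jaws, let go (x of jar in the frame of bay between -0.015 and 0.015 m and y of jar in the frame of bay between -0.02 and 0.035 m and z of jar in the frame of bay between -0.005 and 0.005 m and angle between jar's own z axis and vertical below 0.1 rad and linear speed of jar below 0.02 m/s and contact force between the fingers and jar below 0.3 N), for 0.2 s.
At the end, for the whole second after the job is handed in: the jar stands upright (within 0.1 rad) on the vise's base (within 5 mm), its centre within 15 mm of the vise's middle line and between the jaws, at rest, and the sliding jaw presses on it with more than 8 N with the crank left alone and still (x of jar in the frame of bay between -0.015 and 0.015 m and y of jar in the frame of bay between -0.02 and 0.035 m and z of jar in the frame of bay between -0.005 and 0.005 m and angle between jar's own z axis and vertical below 0.1 rad and linear speed of jar below 0.02 m/s and contact force between jaw and jar above 8 N and velocity of joint crank between -0.05 and 0.05 rad/s); the robot touches nothing.
It fails at once if the tall jar is knocked over (angle between jar's own z axis and vertical above 0.7 rad).
It fails at once if the low jar is moved more than 40 mm or tipped (distance of low_jar from where it was at the start of the episode above 0.04 m or angle between low_jar's own z axis and vertical above 0.4 rad).
It fails at once if the pepper mill is moved more than 40 mm or tipped (distance of mill from where it was at the start of the episode above 0.04 m or angle between mill's own z axis and vertical above 0.4 rad).
It fails at once if the oil bottle is moved more than 40 mm or tipped (distance of oil from where it was at the start of the episode above 0.04 m or angle between oil's own z axis and vertical above 0.4 rad).
It also fails if it takes over 61 s, if anything falls off the work surface, if the arm or the gripper's body presses on something with over 40 N, if the wrist force passes 120 N, or if a joint passes its speed limit or range.

### The arm

A 6-joint arm with a two-finger parallel gripper is mounted at the origin on the work surface. World frame = base frame: x ahead of the robot, y to its left, z up, the work surface at z = 0. Lengths are in m, angles in rad, forces in N, time in s.
With the tool pointing down it reaches from about 0.35 to 0.975 m from the base axis. Payload 4.9 kg.
Tool frame: the origin (TCP) lies midway between the tips of the shut fingers; the grasp point (between the pads) lies 19 mm behind it (ctrl.hold_point_z is the distance from the TCP to the grasp point, in m); z points along the fingers, y is the line along which they close (so a half turn about z gives the same grasp; the last joint's range is limited). The gripper opens to 85 mm and grips with 20 to 120 N. Pads are 22 mm wide; open, the fingers measure 114 mm over their backs; the gripper's body (76 mm by 85 mm) begins 54 mm behind the grasp point. The pads swing forward as they close: fully open they stand 13 mm farther back than shut.
Start: joints at [-1.248, 0.053, 1.613, -0, 1.476, -0.119], TCP at [0.267, -0.565, 0.231] pointing down, gripper open.
Joint ranges: [-3.01, 3.01], [-1.01, 2.22], [0.06, 2.58], [-1.02, 4.17], [0.09, 2.62], [-3.14, 3.14]. Speed limits (rad/s): [2.57, 2.57, 3.14, 3.14, 3.14, 3.14].

### API

Orientations are given as a rotation vector (axis times angle).
In Python, from station import status, viewer, finish_job, ctrl gives the robot as it stands.
- The arm moves only by the shell command python3 -m jog 'ROWS' [FORCE]. ROWS is JSON, a list of rows, each a list of 7 numbers: the turn, a rotation vector about the tool's x, y, z each as a share of 5 degrees, from -1 to 1, then the shift along the tool's x, y, z each as a share of 30 mm, from -1 to 1, then the opening, from -1 (shut) to 1 (fully open). A call has 1 to 5 rows; each row shifts and turns the commanded pose from where the row before left it, along the tool's axes as they then stand; what a row does not reach is not made up. A row lasts 1/8 s, in which the tool goes at most 62.5 mm and 10.7 degrees, less where a joint would pass 70% of its speed; a pose out of reach is approached as far as the arm can. A call with a number of a shift or a turn outside -1 to 1 is refused whole. A call with a gripper value outside its range is refused whole. The fingers move at their own pace and stop on an object; FORCE is the grip in N (left out, the last holds). Time passes only in rows, so rows that do not move let the fingers close. It gives the time, the measured TCP pose, the force, the opening and the grip force at its end, in the units of the state.
- status.get_obs(): the state, without advancing time (a new reading comes with each control period).
- viewer.get_image(name): name is "scene" or "top" or "wrist"; returns a dict with "img" (420x560x3 uint8, red, green, blue), "fovy" (degrees; the focal length in pixels is half the picture's height over the tangent of half this angle, whatever the lens; pixels are square), "cx", "cy" (the principal point, pixels), "distortion" ([k1, k2, p1, p2, k3] as OpenCV has them; the pictures are not rectified), "rvec" (rotation vector, rad) and "tvec" (3), from world to camera coordinates, as OpenCV has them. Camera axes: x right, y down, z forward; pixel columns grow to the right and rows downward; lengths in m; the calibration is good to about 2 mm. A picture is of the moment at which its call begins. There is no depth.
- finish_job(): hands the job in; it is judged then, once.
The state is a dict: "t": time; "q": joint angles; "dq": joint speeds; "effort": joint torques, N m; "tool_pos": TCP position; "tool_rot": TCP orientation; "contact_force": force on the tool from outside, world axes, zero at the start; "wrist_torque": the same for the moment, N m; "opening": finger opening in m; "grip_force": force on a finger pad.
Only numpy, scipy, OpenCV 4.12 (cv2) and the standard library are available. Lean on these libraries where they do the work, as an engineer would, in place of code of your own. Each camera call takes 0.05 s, during which the arm holds its last target. There are 200 camera calls.

## Working session

There is one attempt and no reset: what is moved stays moved. The work goes in short steps, Python scripts to look and compute and a shell command to move; the robot and the scene stay as the last step left them, time stands still between calls to the robot, and variables do not carry over. Pictures are saved under pics/ and viewed, at most 13 in all, crops included, and the job is handed in when it is done.

```bash
ls; mkdir -p pics
python3 - <<'E'
from station import status, viewer, ctrl
import cv2,json
import numpy as np
o=status.get_obs(); print(o['t'],o['tool_pos'],o['tool_rot'],o['opening'],ctrl.hold_point_z)
for n in ['scene','top']:
    d=viewer.get_image(n); cv2.imwrite(f'pics/{n}0.png',d['img'][:,:,::-1]); 
    d={k:np.array(v).tolist() for k,v in d.items() if k!='img'}; print(n,d); json.dump(d,open(f'{n}.json','w'))
E
```

```text
pics
0.0 [ 0.26702605 -0.5644036   0.23006826] [-3.06329997e+00 -6.87861162e-01  3.03609338e-04] 0.08531062138949363 0.0187
scene {'fovy': 49.61037281525754, 'cx': 279.6517812424474, 'cy': 206.0020322990688, 'distortion': [-0.06801475283115097, 0.0, 0.0, 0.0, 0.0], 'rvec': [0.8234948989176, 2.449856113228792, -1.2463940879496243], 'tvec': [0.3706347438222228, -0.1472024259516576, 1.738213236696269]}
top {'fovy': 45.921941388903434, 'cx': 272.3784800991591, 'cy': 211.35539262110078, 'distortion': [0.043800492162560226, 0.0, 0.0, 0.0, 0.0], 'rvec': [2.1228522933392524, -2.171363914532751, 0.13390051954964322], 'tvec': [0.09038173147286625, 0.4923987651042128, 1.4226125838044066]}
```

View pics/scene0.png

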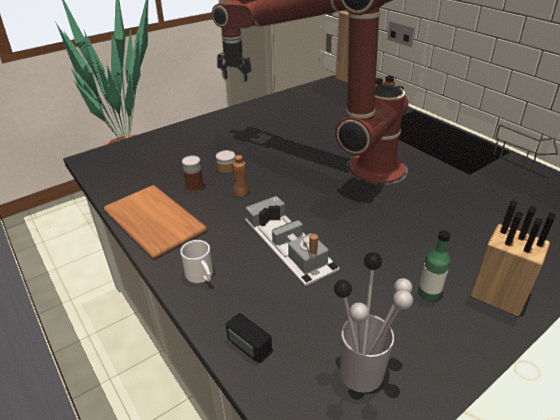

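View pics/top0.png

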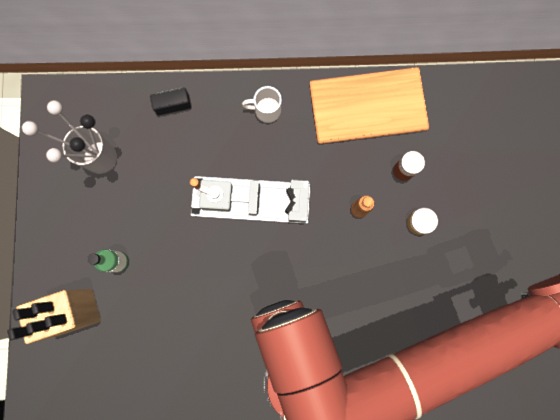

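The top view shows the vise with its crank knob at about (195,184) and its V notch at about (291,201). The tall jar's lid is at about (412,163), the mill at (366,203) and the low jar at (423,222). I'll enlarge that area.

Run:
```python
import cv2
a=cv2.imread('pics/top0.png')[140:250,180:450]
b=cv2.imread('pics/scene0.png')[140:290,165:345]
cv2.imwrite('pics/c1.png',cv2.resize(a,None,fx=2.96,fy=2.96,interpolation=cv2.INTER_CUBIC))
cv2.imwrite('pics/c2.png',cv2.resize(b,None,fx=4,fy=4,interpolation=cv2.INTER_CUBIC))
```

```text
(no output)
```

View pics/c1.png

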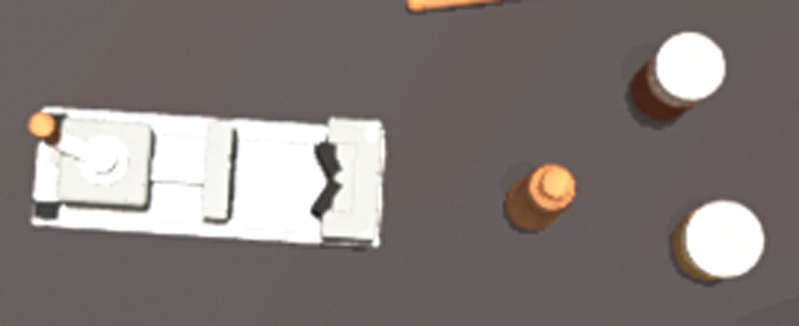

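View pics/c2.png

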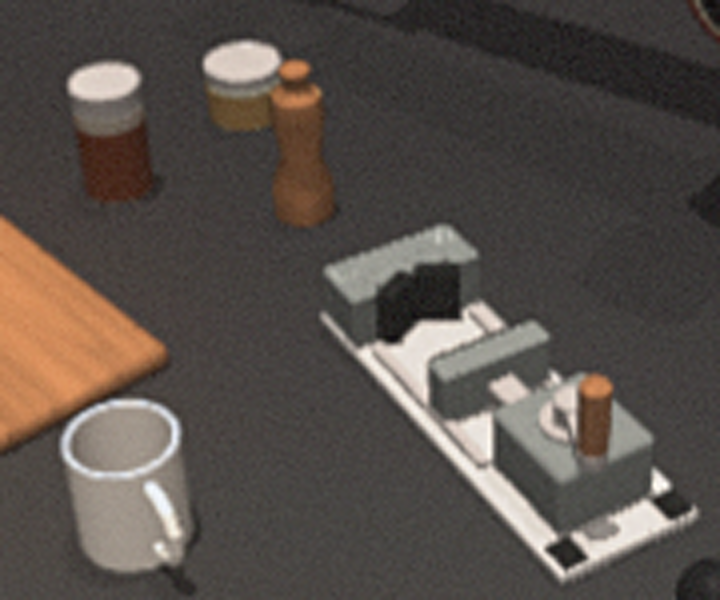

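The top crop shows the lid centre at (690,67), the knob top at (42,123), the crank hub at (102,157), and base corners at (45,107), (33,227), (384,122) and (380,247). The scene crop shows the lid centre at (105,85) and the knob top at (596,383).

```bash
cat > h.py <<'E'
import cv2,json,numpy as np
def cam(n):
    d=json.load(open(n+'.json')); f=210/np.tan(np.radians(d['fovy']/2))
    K=np.array([[f,0,d['cx']],[0,f,d['cy']],[0,0,1]]); return K,np.array(d['distortion']),np.array(d['rvec']),np.array(d['tvec'])
def ray(n,uv):
    K,D,r,t=cam(n) if isinstance(n,str) else n; R=cv2.Rodrigues(r)[0]
    p=cv2.undistortPoints(np.array([[uv]],float),K,D)[0,0]
    return -R.T@t, R.T@np.array([p[0],p[1],1])
def at(n,uv,z):
    c,d=ray(n,uv); return c+d*(z-c[2])/d[2]
def tri(rs):
    A=0;b=0
    for c,d in rs:
        d=d/np.linalg.norm(d);P=np.eye(3)-np.outer(d,d);A=A+P;b=b+P@c
    return np.linalg.solve(A,b)
def T(u,v): return (180+(u+.5)/2.96-.5,140+(v+.5)/2.96-.5)
def S(u,v): return (165+(u+.5)/4-.5,140+(v+.5)/4-.5)
E
python3 - <<'E'
from h import *
np.set_printoptions(precision=4,suppress=True)
print('cam',ray('top',(280,210))[0],ray('scene',(280,210))[0])
print('base T',[at('top',T(*p),.012)[:2] for p in [(45,107),(33,227),(384,122),(380,247)]])
print('base S',[at('scene',S(*p),.012)[:2] for p in [(320,314),(564,575),(697,511)]])
for n,a,b,z in [('lid',(690,67),(105,85),.112),('knobtop',(42,123),(596,383),.147),('low',(724,239),(243,60),.058),('mill',(555,185),(295,70),.15)]:
    print(n,at('top',T(*a),z),at('scene',S(*b),z),tri([ray('top',T(*a)),ray('scene',S(*b))]))
print('hub',at('top',T(102,157),.09))
print('fixedjaw top',[at('top',T(*p),.06)[:2] for p in [(330,118),(384,122),(322,240),(376,244)]],'slide',[at('top',T(*p),.06)[:2] for p in [(237,123),(229,220)]],'notch tips/v',[at('top',T(*p),.06)[:2] for p in [(320,142),(341,182),(313,217),(325,180)]])
print('gear',[at('top',T(*p),.068)[:2] for p in [(65,119),(152,123),(58,200),(148,208)]])
print('mill base', at('top',T(532,205),.02),at('scene',S(304,210),.0))
E
```

```text
cam [0.299  0.0671 1.4767] [1.1751 0.9787 0.9175]
base T [array([0.6107, 0.3105]), array([0.4879, 0.3227]), array([ 0.587 , -0.0338]), array([ 0.4595, -0.0257])]
base S [array([ 0.5803, -0.0322]), array([0.6078, 0.3139]), array([0.4936, 0.3233])]
lid [ 0.6129 -0.3169  0.112 ] [ 0.6164 -0.3091  0.112 ] [ 0.6134 -0.3178  0.1071]
knobtop [0.567  0.2909 0.147 ] [0.566  0.2918 0.147 ] [0.5665 0.2913 0.147 ]
low [ 0.4547 -0.3546  0.058 ] [ 0.4534 -0.3549  0.058 ] [ 0.4543 -0.3541  0.0588]
mill [ 0.4976 -0.1779  0.15  ] [ 0.505  -0.1705  0.15  ] [ 0.4991 -0.1795  0.1436]
hub [0.544 0.243 0.09 ]
fixedjaw top [array([0.5828, 0.0224]), array([ 0.5775, -0.0304]), array([0.4624, 0.0334]), array([ 0.4573, -0.0189])] slide [array([0.58  , 0.1138]), array([0.4841, 0.1234])] notch tips/v [array([0.5591, 0.0328]), array([0.519 , 0.0134]), array([0.4851, 0.0416]), array([0.5213, 0.0289])]
gear [array([0.5864, 0.2817]), array([0.5804, 0.1967]), array([0.5065, 0.2887]), array([0.4966, 0.2014])]
mill base [ 0.4974 -0.1781  0.02  ] [ 0.5009 -0.1811  0.    ]
```

The measurements agree: the knob top triangulates to 0.147 m and the base is 120 x 350 mm. The vise's y axis is about (0.077, 0.997), and the jar is at about (0.614, -0.316). I'll move above the jar and turn the tool 30° to line up with the vise.

```bash
python3 -m jog '[[0,0,0,1,-0.18,0,1],[0,0,0,1,-0.18,0,1],[0,0,0,1,-0.18,0,1],[0,0,0,1,-0.18,0,1],[0,0,0,1,-0.18,0,1]]' | tail -c 400; python3 -m jog '[[0,0,0,1,-0.18,0,1],[0,0,0,1,-0.18,0,1],[0,0,0,1,-0.18,0,1],[0,0,0,1,-0.18,0,1],[0,0,0,1,-0.18,0,1]]' |tail -c 400
python3 -m jog '[[0,0,0,1,-0.18,0,1],[0,0,0,1,-0.18,0,1],[0,0,0,1,-0.18,0,1],[0,0,1,0,0,0,1],[0,0,1,0,0,0,1]]'|tail -c 400;python3 -m jog '[[0,0,1,0,0,0,1],[0,0,1,0,0,0,1],[0,0,1,0,0,0,1],[0,0,1,0,0,0,1],[0,0,0,0,0,0,1]]'|tail -c 400
python3 - <<'E'
from station import status, viewer
import cv2,json
import numpy as np
from scipy.spatial.transform import Rotation as R
o=status.get_obs(); print(o['t'],o['tool_pos'],R.from_rotvec(o['tool_rot']).as_matrix().round(3))
for n in ['wrist']:
    d=viewer.get_image(n); cv2.imwrite(f'pics/{n}1.png',d['img'][:,:,::-1]); 
    json.dump({k:np.array(v).tolist() for k,v in d.items() if k!='img'},open(f'{n}1.json','w'))
E
```

```text
t: 0.72
tool_pos: [0.3918, -0.4755, 0.2306]
tool_rot: [-3.064, -0.688, 0.001]
contact_force: [0.9, 0.0, -0.6]
opening: 0.0853
grip_force: 0.0
t: 1.35
tool_pos: [0.5159, -0.387, 0.2306]
tool_rot: [-3.064, -0.688, 0.001]
contact_force: [0.3, -0.6, -0.1]
opening: 0.0855
grip_force: 0.0
t: 1.98
tool_pos: [0.5899, -0.3341, 0.2304]
tool_rot: [-3.113, -0.415, 0.002]
contact_force: [1.5, -0.4, -0.3]
opening: 0.0854
grip_force: 0.0
t: 2.6
tool_pos: [0.5895, -0.3346, 0.2306]
tool_rot: [-3.138, 0.127, 0.001]
contact_force: [-0.0, 0.3, 0.0]
opening: 0.0853
grip_force: 0.0
2.6 [ 0.58953203 -0.33458927  0.23059574] [[ 0.997 -0.081 -0.001]
 [-0.081 -0.997  0.001]
 [-0.001 -0.001 -1.   ]]
```

View pics/wrist1.png

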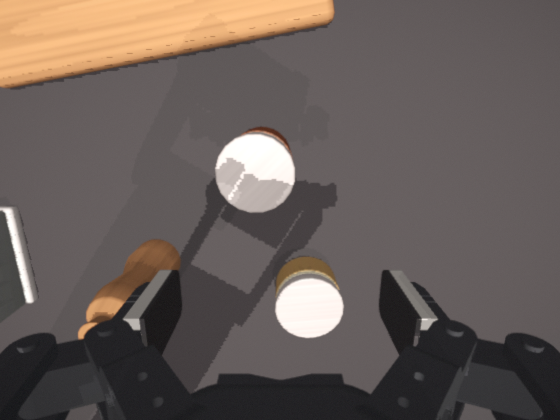

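The wrist view shows the tall jar's lid centred at (255,173) with a radius of about 39 px, and the low jar's lid at (309,306). The camera sits well ahead of the fingers.

Run:
```python
from h import *
a=at('wrist1',(255.3,173),.112);print(a, np.linalg.norm(at('wrist1',(295,173),.112)-at('wrist1',(216,173),.112)), at('wrist1',(309,306),.058),at('wrist1',(255,173),.112))
print(tri([ray('wrist1',(255.3,173)),ray('top',T(690,67))]))
R=np.array([[.997,-.081],[-.081,-.997]]); d=a[:2]-np.array([.5895,-.3346]); print(R.T@d/.03)
```

```text
[ 0.61688686 -0.31689488  0.112     ] 0.061545879325539295 [ 0.46058324 -0.35428887  0.058     ] [ 0.61690585 -0.3166619   0.112     ]
[ 0.61501347 -0.31739379  0.1065867 ]
[ 0.86235288 -0.66234455]
```

```bash
python3 -m jog '[[0,0,0,0.8,-0.66,0,1],[0,0,0,0,0,0.8,1],[0,0,0,0,0,1,1],[0,0,0,0,0,1,1],[0,0,0,0,0,1,1]]'; python3 -m jog '[[0,0,0,0,0,1,1],[0,0,0,0,0,0.4,1],[0,0,0,0,0,0,1],[0,0,0,0,0,0,-1],[0,0,0,0,0,0,-1]]' 40;python3 -m jog '[[0,0,0,0,0,0,-1],[0,0,0,0,0,0,-1],[0,0,0,0,0,0,-1]]' 40
```

```text
t: 3.28
tool_pos: [0.6152, -0.3169, 0.1161]
tool_rot: [-3.139, 0.126, 0.0]
contact_force: [-0.0, -0.0, -0.7]
opening: 0.0861
grip_force: 0.0
t: 3.9
tool_pos: [0.6165, -0.3175, 0.0777]
tool_rot: [3.137, -0.128, 0.005]
contact_force: [-0.6, 1.7, 3.4]
opening: 0.0617
grip_force: 44.9
t: 4.28
tool_pos: [0.6165, -0.3175, 0.0777]
tool_rot: [3.137, -0.128, 0.005]
contact_force: [-1.5, 0.7, 5.6]
opening: 0.0619
grip_force: 45.2
```

The jar is gripped at 62 mm. I'll lift it and take a closer look at the notch.

```bash
python3 -m jog '[[0,0,0,0,0,-0.7,-1],[0,0,0,0,0,-1,-1],[0,0,0,0,0,-1,-1],[0,0,0,0,0,-0.5,-1],[0,0,0,0,0,0,-1]]'
python3 - <<'E'
import cv2
from station import viewer
a=cv2.imread('pics/top0.png')[172:228,240:315]
a=cv2.resize(a,None,fx=8,fy=8,interpolation=cv2.INTER_CUBIC)
cv2.imwrite('pics/c3.png',cv2.convertScaleAbs(a,alpha=.8))
E
```

```text
t: 4.9
tool_pos: [0.6156, -0.3173, 0.1725]
tool_rot: [3.138, -0.128, 0.003]
contact_force: [0.7, -0.5, -5.3]
opening: 0.0619
grip_force: 45.9
```

View pics/c3.png

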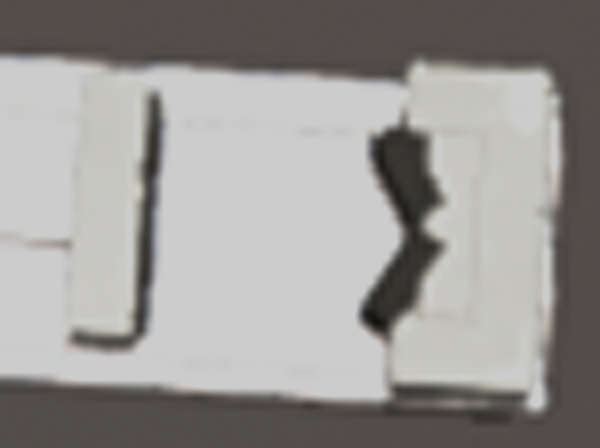

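The crop shows the sliding jaw's face running from (160,95) to (147,330), with its middle at (153,212). The V notch tips are at (370,140) and (360,310), and its apex is at about (408,228).

Run:
```python
from h import *
np.set_printoptions(precision=4,suppress=True)
C=lambda u,v:(240+(u+.5)/8-.5,172+(v+.5)/8-.5)
o=np.array([.536,.1435]);ey=np.array([.077,.997]);ex=np.array([.997,-.077])
for n,p,z in [('faceT',(160,95),.055),('faceB',(147,330),.055),('tipT',(370,140),.055),('tipB',(360,310),.055),('apex',(408,228),.055),('jawTL',(410,65),.06),('jawTR',(552,72),.06),('jawBL',(390,385),.06),('jawBR',(527,390),.06),('slT',(85,78),.06),('slB',(72,332),.06)]:
    w=at('top',C(*p),z)[:2]; print(n,w,ex@(w-o),ey@(w-o))
w=np.array([.567,.291])
print('knob',ex@(w-o),ey@(w-o), 'hub', [ex@(np.array([.544,.243])-o), ey@(np.array([.544,.243])-o)])
```

```text
faceT [0.5745 0.1146] 0.04055899181233604 -0.025814811899464184
faceB [0.4881 0.1209] -0.04597435749789939 -0.026183725972831386
tipT [0.556  0.0385] 0.027996601615125665 -0.10311734182998086
tipB [0.4936 0.0437] -0.034547063502021566 -0.10273074470597711
apex [0.5233 0.0256] -0.0036315284358217487 -0.11855153771267807
jawTL [0.5824 0.0234] 0.055487379481961197 -0.11616703941800015
jawTR [ 0.5785 -0.0281] 0.05561676384767679 -0.16776057250909288
jawBL [0.4655 0.0337] -0.061839279154202176 -0.11488258457005147
jawBR [ 0.4626 -0.0154] -0.06099084666275912 -0.1641041230598447
slT [0.5804 0.1416] 0.044427202491773975 0.001550285082276145
slB [0.4874 0.1478] -0.048801652075223245 0.0005408302844201608
knob 0.019549499999999918 0.14944449999999998 hub [np.float64(0.0003145000000000071), np.float64(0.0998175)]
```

```bash
python3 -m jog '[[0,0,0,0,-0.5,0,-1],[0,0,0,0,-1,0,-1],[0,0,0,0,-1,0,-1],[0,0,0,0,-1,0,-1],[0,0,0,0,-1,0,-1]]'; python3 -m jog '[[0,0,0,0,-1,0,-1],[0,0,0,0,-1,0,-1],[0,0,0,0,-1,0,-1],[0,0,0,-0.66,-1,0,-1],[0,0,0,-0.66,-1,0,-1]]';python3 -m jog '[[0,0,0,-0.66,-1,0,-1],[0,0,0,-0.66,-1,0,-1],[0,0,0,-0.66,-0.7,0,-1],[0,0,0,-0.65,-0.52,0,-1],[0,0,0,0,0,0,-1]]'
python3 - <<'E'
from station import status, viewer
import cv2,json
import numpy as np
o=status.get_obs(); print(o['t'],o['tool_pos'],o['tool_rot'])
for n in ['top','scene']:
    d=viewer.get_image(n); cv2.imwrite(f'pics/{n}2.png',d['img'][:,:,::-1])
a=cv2.imread('pics/scene2.png')[110:290,195:355]
cv2.imwrite('pics/c4.png',cv2.resize(a,None,fx=3.3,fy=3.3,interpolation=cv2.INTER_CUBIC))
E
```

```text
t: 5.52
tool_pos: [0.6251, -0.1799, 0.1688]
tool_rot: [-3.137, 0.128, 0.006]
contact_force: [-0.3, -0.2, -4.7]
opening: 0.0619
grip_force: 45.8
t: 6.15
tool_pos: [0.5972, -0.0275, 0.1689]
tool_rot: [-3.138, 0.128, 0.006]
contact_force: [1.0, 0.1, -5.3]
opening: 0.0619
grip_force: 45.8
t: 6.78
tool_pos: [0.5258, 0.0749, 0.1691]
tool_rot: [-3.139, 0.124, 0.006]
contact_force: [0.0, -0.4, -5.3]
opening: 0.0622
grip_force: 45.8
6.775 [0.52575859 0.07487309 0.16910776] [-3.13871238  0.12430479  0.00628036]
```

View pics/c4.png

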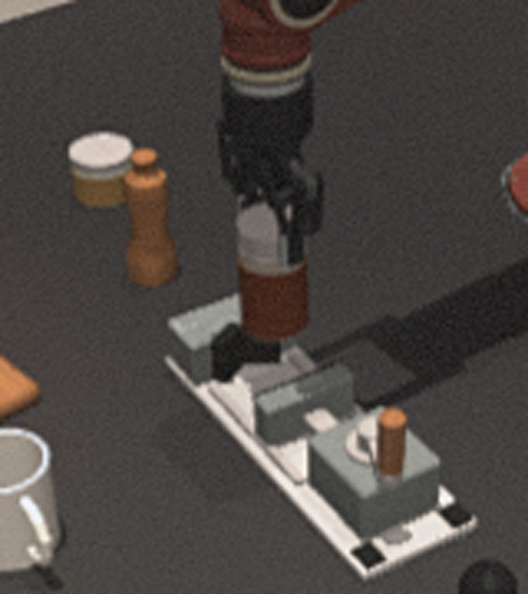

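The jar is upright in the gripper, hanging above the gap between the notch and the sliding jaw. I'll lower it gently.

```bash
python3 -m jog '[[0,0,0,0.09,0.06,0.6,-1],[0,0,0,0,0,0.8,-1],[0,0,0,0,0,0.6,-1],[0,0,0,0,0,0.3,-1],[0,0,0,0,0,0,-1]]'; python3 -m jog '[[0,0,0,0,0,0.1,-1],[0,0,0,0,0,0.1,-1],[0,0,0,0,0,0,-1]]'
```

```text
t: 7.5
tool_pos: [0.5304, 0.0708, 0.1012]
tool_rot: [3.139, -0.129, -0.003]
contact_force: [-1.1, 0.8, -4.7]
opening: 0.0621
grip_force: 45.9
t: 7.88
tool_pos: [0.531, 0.071, 0.0964]
tool_rot: [-3.139, 0.128, -0.0]
contact_force: [0.3, -0.1, -5.5]
opening: 0.062
grip_force: 45.9
```

```bash
python3 -m jog '[[0,0,0,-0.08,0,0.1,-1],[0,0,0,0,0,0.08,-1],[0,0,0,0,0,0,-1]]'; python3 -m jog '[[0,0,0,0,0,0.05,-1],[0,0,0,0,0,0,-1]]'
```

```text
t: 8.25
tool_pos: [0.5282, 0.0712, 0.0906]
tool_rot: [3.139, -0.128, -0.001]
contact_force: [-1.0, -0.8, -5.1]
opening: 0.062
grip_force: 45.9
t: 8.5
tool_pos: [0.5289, 0.0712, 0.0898]
tool_rot: [-3.139, 0.128, -0.001]
contact_force: [0.0, -0.3, -4.3]
opening: 0.0622
grip_force: 45.9
```

```bash
python3 -m jog '[[0,0,0,0,0,0.05,-1],[0,0,0,0,0,0,-1]]'; python3 -m jog '[[0,0,0,0,0,0.05,-1],[0,0,0,0,0,0,-1]]'
```

```text
t: 8.75
tool_pos: [0.5296, 0.0712, 0.0897]
tool_rot: [3.139, -0.128, 0.003]
contact_force: [-3.0, -0.1, 6.1]
opening: 0.0622
grip_force: 46.8
t: 9.0
tool_pos: [0.5301, 0.0712, 0.0898]
tool_rot: [3.139, -0.128, 0.004]
contact_force: [-4.8, 0.1, 13.4]
opening: 0.0617
grip_force: 47.7
```

The force now reads +13 N, so the jar is seated on the base. I'll release it, wait, raise the tool and check with a picture.

```bash
python3 -m jog '[[0,0,0,0,0,-0.08,-1],[0,0,0,0,0,0,1],[0,0,0,0,0,0,1],[0,0,0,0,0,0,1],[0,0,0,0,0,0,1]]'; python3 -m jog '[[0,0,0,0,0,0,1],[0,0,0,0,0,-0.5,1],[0,0,0,0,0,-1,1],[0,0,0,0,0,-1,1],[0,0,0,0,0,-1,1]]'; python3 -m jog '[[0,0,0,0,0,-1,1],[0,0,0,-1,0,-0.5,1],[0,0,0,-1,0,0,1],[0,0,0,-1,0,0,1],[0,0,0,0,0,0,1]]'
python3 - <<'E'
from station import status, viewer
import cv2,json
import numpy as np
o=status.get_obs(); print(o['t'],o['tool_pos'],o['tool_rot'])
d=viewer.get_image('wrist'); cv2.imwrite('pics/wrist3.png',d['img'][:,:,::-1])
json.dump({k:np.array(v).tolist() for k,v in d.items() if k!='img'},open('wrist3.json','w'))
E
```

```text
t: 9.62
tool_pos: [0.5286, 0.0712, 0.0887]
tool_rot: [-3.139, 0.128, 0.0]
contact_force: [-0.2, 0.4, -0.2]
opening: 0.0853
grip_force: 0.0
t: 10.25
tool_pos: [0.5288, 0.0712, 0.1961]
tool_rot: [-3.139, 0.128, -0.002]
contact_force: [-0.6, 0.9, -0.2]
opening: 0.0852
grip_force: 0.0
t: 10.88
tool_pos: [0.4381, 0.0788, 0.2401]
tool_rot: [-3.139, 0.128, -0.004]
contact_force: [0.3, 0.4, 0.4]
opening: 0.0857
grip_force: 0.0
10.875 [0.43805661 0.07876407 0.24007218] [-3.13886756  0.12763241 -0.00387749]
```

View pics/wrist3.png

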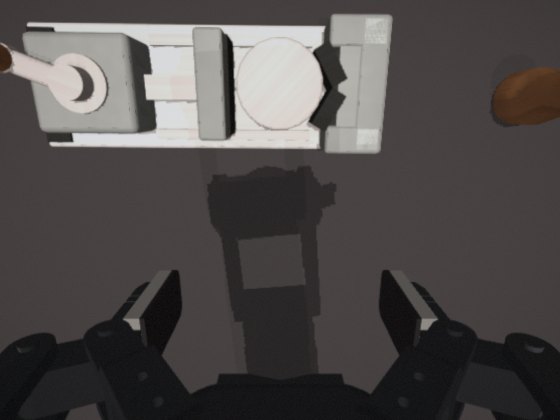

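The jar stands upright between the jaws with its lid centred at (279,84), the hub disc centred at (78,82), and the arm running off to the left. I'll calculate the jar's pose and the crank geometry.

Run:
```python
from h import *
np.set_printoptions(precision=4,suppress=True)
o=np.array([.536,.1435]);ey=np.array([.077,.997]);ex=np.array([.997,-.077])
for n,p,z in [('lid',(279.5,84),.124),('hub',(78,82),.09),('gearTR',(133,35),.068),('gearBR',(150,131),.068),('jawTL',(332,17),.06),('jawBL',(326,152),.06),('slideTR',(222,28),.06),('slideBR',(229,138),.06)]:
    w=at('wrist3',p,z)[:2]; print(n,w,ex@(w-o),ey@(w-o))
```

```text
lid [0.5289 0.0722] -0.0016182202924232105 -0.07160376092594904
hub [0.5456 0.234 ] 0.002641323843866822 0.09092988133451271
gearTR [0.5807 0.191 ] 0.040904198247899905 0.050775736370536825
gearBR [0.5025 0.1921] -0.037188658256708564 0.045870353233450914
jawTL [0.5824 0.0233] 0.05548986877356775 -0.11624956364402857
jawBL [0.4696 0.0331] -0.05769896397348741 -0.11515433130683207
slideTR [0.5818 0.1172] 0.047653331743073866 -0.02265257196911873
slideBR [0.49   0.1229] -0.04427694864964831 -0.024061188645867402
```

```bash
python3 - <<'E'
from h import *
print(tri([ray('top',T(102,157)),ray('wrist3',(78,82)),]),[at('wrist3',(78,82),z) for z in (.068,.075)],[at('top',T(102,157),z) for z in (.068,.075)])
# arm direction from wrist: hub -> where the arm leaves
for z in (.088,): print(at('wrist3',(10,58),z),at('wrist3',(78,82),z))
E
python3 -m jog '[[0,0,0,0,-1,0,1],[0,0,0,0,-1,0,1],[0,0,0,0,-1,0,1],[0,0,0,0.3,-1,0,1],[0,0,0,0.4,-0.5,0,1]]'
python3 - <<'E'
from station import status, viewer
import cv2,json
import numpy as np
d=viewer.get_image('wrist'); cv2.imwrite('pics/wrist4.png',d['img'][:,:,::-1])
json.dump({k:np.array(v).tolist() for k,v in d.items() if k!='img'},open('wrist4.json','w'))
E
```

```text
[0.54796119 0.2457209  0.06850392] [array([0.54821847, 0.24604558, 0.068     ]), array([0.54739665, 0.24219995, 0.075     ])] [array([0.54784985, 0.24575289, 0.068     ]), array([0.54661346, 0.24486518, 0.075     ])]
[0.56744849 0.28387538 0.088     ] [0.5458704  0.23505807 0.088     ]
t: 11.55
tool_pos: [0.4719, 0.2129, 0.2393]
tool_rot: [-3.139, 0.126, -0.001]
contact_force: [1.0, 0.6, -0.2]
opening: 0.0853
grip_force: 0.0
```

View pics/wrist4.png

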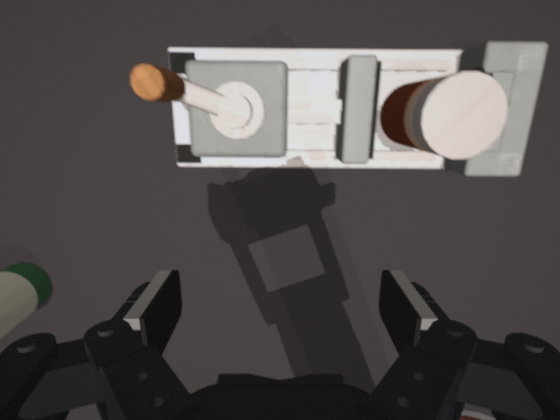

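The wrist view shows the knob top at (149,83), the hub disc at (237,110), and the jar upright with its lid centred at (463,115).

Run:
```python
from h import *
k=at('wrist4',(149,83),.147);print('knob',k,tri([ray('wrist4',(149,83)),ray('top',T(42,123)),ray('scene',S(596,383))]))
h=tri([ray('wrist4',(237,110)),ray('wrist3',(78,82)),ray('top',T(102,157))]);print('hub',h,at('wrist4',(237,110),.07), np.linalg.norm((k-h)[:2]))
```

```text
knob [0.56821077 0.2908324  0.147     ] [0.56711393 0.29123093 0.14703629]
hub [0.54780004 0.2455481  0.06894926] [0.54760363 0.24536692 0.07      ] 0.04967158558381035
```

```bash
python3 -m jog '[[0,0,0,1,-0.95,0,1],[0,0,0,1,-0.95,0,1],[0,0,0,0.97,-0.95,0,1],[0,0,0,0,0,0.8,1],[0,0,0,0,0,0,1]]'; python3 -m jog '[[0,0,0,0,0,1,1],[0,0,0,0,0,1,1],[0,0,0,0,0,1,1],[0,0,0,0,0,0.75,1],[0,0,0,0,0,0,1]]'
```

```text
t: 12.22
tool_pos: [0.566, 0.2888, 0.212]
tool_rot: [3.137, -0.129, -0.007]
contact_force: [-1.1, -0.3, -0.9]
opening: 0.0856
grip_force: 0.0
t: 12.85
tool_pos: [0.5655, 0.2886, 0.1006]
tool_rot: [3.138, -0.129, -0.005]
contact_force: [0.1, 0.6, 0.4]
opening: 0.0855
grip_force: 0.0
```

```bash
python3 -m jog '[[0,0,0,0.08,-0.08,0,1],[0,0,0,0,0,0,-1],[0,0,0,0,0,0,-1],[0,0,0,0,0,0,-1],[0,0,0,0,0,0,-1]]' 30; python3 -m jog '[[0,0,0,0,0,0,-1],[0,0,0,0,0,0,-1]]' 30
cat > plan.py <<'E'
# prints rows' x,y shares to go round the hub clockwise from current TCP
import sys,numpy as np
from station import status
from scipy.spatial.transform import Rotation as R
hub=np.array([float(sys.argv[1]),float(sys.argv[2])]); step=float(sys.argv[3]); n=int(sys.argv[4])
o=status.get_obs(); p=o['tool_pos'][:2]; M=R.from_rotvec(o['tool_rot']).as_matrix()[:2,:2]
th=np.arctan2(*(p-hub)[::-1]); print('r',np.linalg.norm(p-hub),'th',np.degrees(th))
for i in range(n):
    a=hub+.052*np.array([np.cos(th-step*(i+1)),np.sin(th-step*(i+1))]); print((M.T@(a-p)/.03).round(2),end=' '); p=a
print()
E
python3 plan.py .547 .244 .26 5
```

```text
t: 13.48
tool_pos: [0.5693, 0.2916, 0.1028]
tool_rot: [-3.139, 0.128, -0.001]
contact_force: [-0.5, 0.6, 1.8]
opening: 0.023
grip_force: 29.4
t: 13.72
tool_pos: [0.5693, 0.2916, 0.1027]
tool_rot: [-3.139, 0.128, -0.001]
contact_force: [-0.7, -0.1, 3.2]
opening: 0.0227
grip_force: 29.6
r 0.05253169751013511 th 64.85368501780042
[0.39 0.23] [0.33 0.31] [0.24 0.38] [0.13 0.43] [0.02 0.45]
```

```bash
python3 -m jog '[[0,0,0,0.39,0.23,0,-1],[0,0,0,0.33,0.31,0,-1],[0,0,0,0.24,0.38,0,-1],[0,0,0,0.13,0.43,0,-1],[0,0,0,0.02,0.45,0,-1]]'; python3 plan.py .547 .244 .26 10
```

```text
t: 14.35
tool_pos: [0.5984, 0.234, 0.1027]
tool_rot: [-3.138, 0.129, -0.001]
contact_force: [-2.7, 3.3, 5.5]
opening: 0.0228
grip_force: 29.9
r 0.05231673935687949 th -11.027982287937268
[-0.12  0.44] [-0.22  0.39] [-0.31  0.33] [-0.38  0.24] [-0.43  0.13] [-0.45  0.01] [-0.44 -0.1 ] [-0.4  -0.21] [-0.33 -0.31] [-0.24 -0.38]
```

```bash
python3 -m jog '[[0,0,0,-0.12,0.44,0,-1],[0,0,0,-0.22,0.39,0,-1],[0,0,0,-0.31,0.33,0,-1],[0,0,0,-0.38,0.24,0,-1],[0,0,0,-0.43,0.13,0,-1]]'|sed -n '2p;4p'; python3 -m jog '[[0,0,0,-0.45,0.01,0,-1],[0,0,0,-0.44,-0.1,0,-1],[0,0,0,-0.4,-0.21,0,-1],[0,0,0,-0.33,-0.31,0,-1],[0,0,0,-0.24,-0.38,0,-1]]'; python3 plan.py .547 .244 .26 10
```

```text
tool_pos: [0.55, 0.1924, 0.1026]
contact_force: [3.1, 3.8, 5.1]
t: 15.6
tool_pos: [0.4978, 0.2273, 0.1027]
tool_rot: [3.138, -0.128, 0.006]
contact_force: [10.8, 0.0, 1.3]
opening: 0.0226
grip_force: 29.5
r 0.05193064903605097 th -161.28943010461012
[-0.13 -0.43] [-0.01 -0.45] [ 0.11 -0.44] [ 0.22 -0.39] [ 0.31 -0.33] [ 0.38 -0.23] [ 0.43 -0.13] [ 0.45 -0.01] [0.44 0.1 ] [0.4  0.21]
```

```bash
python3 -m jog '[[0,0,0,-0.06,-0.43,0,-1],[0,0,0,-0.01,-0.45,0,-1],[0,0,0,0.11,-0.44,0,-1],[0,0,0,0.22,-0.39,0,-1],[0,0,0,0.31,-0.33,0,-1]]'|sed -n '2p;4p';  python3 plan.py .5475 .244 .26 7
```

```text
tool_pos: [0.5172, 0.2871, 0.1025]
contact_force: [-2.5, -3.4, 10.4]
r 0.05265072255609859 th 125.0808910326372
[ 0.39 -0.22] [ 0.43 -0.13] [ 0.45 -0.02] [0.44 0.1 ] [0.4  0.21] [0.33 0.3 ] [0.24 0.38]
```

```bash
python3 -m jog '[[0,0,0,0.39,-0.22,-0.05,-1],[0,0,0,0.43,-0.13,0,-1],[0,0,0,0.45,-0.02,0,-1],[0,0,0,0,0,0,-1]]'|sed -n '2p;4p';  python3 plan.py .5475 .244 .2 7
```

```text
tool_pos: [0.5573, 0.2954, 0.1028]
contact_force: [1.8, 5.6, 1.6]
r 0.05229143939997759 th 79.19555562653684
[0.34 0.08] [0.32 0.14] [0.28 0.2 ] [0.24 0.25] [0.18 0.29] [0.12 0.32] [0.06 0.34]
```

```bash
python3 -m jog '[[0,0,0,0.34,0.08,0,-1],[0,0,0,0.32,0.14,0,-1],[0,0,0,0.28,0.2,0,-1],[0,0,0,0.24,0.25,0,-1],[0,0,0,0.18,0.29,0,-1]]'|sed -n '2p;4p';  python3 plan.py .5475 .244 .2 7
python3 - <<'E'
from station import viewer
import cv2
from h import *
for n in ['top','scene']: cv2.imwrite(f'pics/{n}5.png',viewer.get_image(n)['img'][:,:,::-1])
a=cv2.imread('pics/scene5.png')[110:290,195:355]
cv2.imwrite('pics/c5.png',cv2.resize(a,None,fx=3.3,fy=3.3,interpolation=cv2.INTER_CUBIC))
E
```

```text
tool_pos: [0.5941, 0.2667, 0.1028]
contact_force: [-4.4, 18.9, 0.8]
r 0.05179353945906693 th 25.99068627985319
[0.15 0.31] [0.08 0.34] [0.01 0.35] [-0.06  0.34] [-0.12  0.32] [-0.19  0.29] [-0.24  0.25]
```

View pics/c5.png

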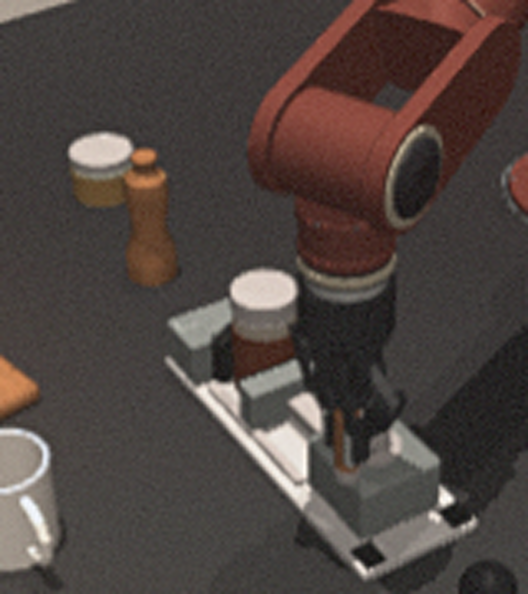

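The scene crop shows the jar upright in the notch with the jaw against it. The knob's tangential resistance has risen from about 0 to 19 N, at the jaw travel I predicted (about 26 mm). One small further nudge will confirm it is stiff.

```bash
python3 -m jog '[[0,0,0,0.05,0.1,0,-1],[0,0,0,0,0,0,-1],[0,0,0,0,0,0,-1]]'|sed -n '2p;4p';  python3 plan.py .5475 .244 .2 1
```

```text
tool_pos: [0.5949, 0.2647, 0.1028]
contact_force: [-2.0, 17.5, 0.7]
r 0.05175166911556383 th 23.59938129776172
[0.14 0.32]
```

```bash
python3 -m jog '[[0,0,0,0.07,0.15,0,-1],[0,0,0,0.07,0.17,0,-1],[0,0,0,0,0,0,-1],[0,0,0,0,0,0,-1]]'|sed -n '2p;4p';  python3 plan.py .5475 .244 .2 1
```

```text
tool_pos: [0.5976, 0.2571, 0.1028]
contact_force: [-4.7, 24.9, 1.0]
r 0.05174753326233988 th 14.6350717755023
[0.09 0.33]
```

The resistance rose to 25 N, so the jar is clamped firmly. I'll ease off slightly, release, and rise straight up.

```bash
python3 -m jog '[[0,0,0,0,0,0,-0.5],[0,0,0,0,0,0,1],[0,0,0,0,0,0,1],[0,0,0,0,0,0,1],[0,0,0,0,0,0,1]]';python3 -m jog '[[0,0,0,0,0,0,1],[0,0,0,0,0,-0.5,1],[0,0,0,0,0,-1,1],[0,0,0,0,0,-1,1],[0,0,0,0,0,-1,1]]'; python3 -m jog '[[0,0,0,0,0,-1,1],[0,0,0,-1,0,0,1],[0,0,0,-1,0,0,1],[0,0,0,-1,0,0,1],[0,0,0,0,0,0,1]]'
python3 - <<'E'
from station import viewer
import cv2,json
import numpy as np
d=viewer.get_image('wrist'); cv2.imwrite('pics/wrist6.png',d['img'][:,:,::-1])
json.dump({k:np.array(v).tolist() for k,v in d.items() if k!='img'},open('wrist6.json','w'))
E
```

```text
t: 18.95
tool_pos: [0.5993, 0.2489, 0.102]
tool_rot: [3.137, -0.127, -0.006]
contact_force: [-0.0, -0.3, 0.7]
opening: 0.0856
grip_force: 0.0
t: 19.58
tool_pos: [0.6016, 0.2492, 0.2114]
tool_rot: [-3.139, 0.129, -0.003]
contact_force: [0.2, -0.1, -0.7]
opening: 0.0856
grip_force: 0.0
t: 20.2
tool_pos: [0.5106, 0.2569, 0.2405]
tool_rot: [-3.138, 0.127, -0.003]
contact_force: [-0.2, -0.7, -0.1]
opening: 0.0856
grip_force: 0.0
```

View pics/wrist6.png

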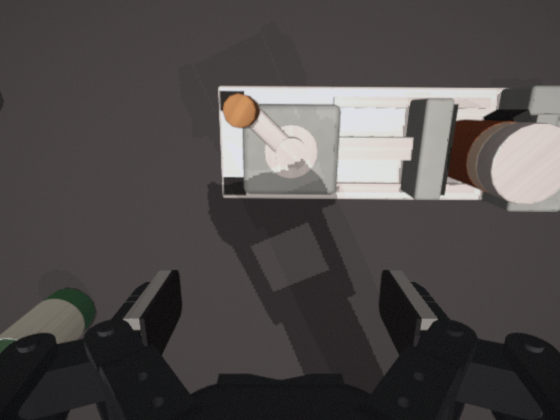

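The wrist view shows the jaw against the jar (lid at about (525,163)), the knob top at (239,110), and the hub at (291,152). I'll check whether the crank backed off.

Run:
```python
from h import *
k=at('wrist6',(239.5,110.5),.147);d=k[:2]-np.array([.5475,.244]);print('knob',k,np.linalg.norm(d),np.degrees(np.arctan2(d[1],d[0])))
print('hub',at('wrist6',(291,152),.069),'lid',at('wrist6',(525,163),.124))
for p in [(452,99),(443,198)]: print('jaw face top',at('wrist6',p,.06))
```

```text
knob [0.5854987  0.27855773 0.147     ] 0.05136280635345041 42.284804242982155
hub [0.54582846 0.24456525 0.069     ] lid [0.52941335 0.06879811 0.124     ]
jaw face top [0.58002109 0.0961142  0.06      ]
jaw face top [0.48769868 0.09880377 0.06      ]
```

The crank sprang back about 0.48 rad, which fits elastic unwinding until the gear friction holds it. I'll check that it isn't still creeping.

```bash
python3 -m jog '[[0,0,0,0,0,0,1],[0,0,0,0,0,0,1],[0,0,0,0,0,0,1],[0,0,0,0,0,0,1],[0,0,0,0,0,0,1]]'|sed -n '1,2p'
python3 - <<'E'
from station import viewer
import cv2,numpy as np
A=cv2.imread('pics/wrist6.png')
ims=[viewer.get_image('wrist')['img'][:,:,::-1]]
for i in range(10): B=viewer.get_image('wrist')['img'][:,:,::-1]
def cen(I):
    h=cv2.cvtColor(np.ascontiguousarray(I[85:135,215:265]),cv2.COLOR_BGR2HSV); m=(h[...,1]>170)&(h[...,2]>90); y,x=np.nonzero(m); return x.mean()+215,y.mean()+85,m.sum()
for I in (A,ims[0],B): print(cen(I))
print([cv2.phaseCorrelate(np.float32(A[90:200,400:560,1]),np.float32(I[90:200,400:560,1])) for I in (ims[0],B)])
E
```

```text
t: 20.88
tool_pos: [0.5116, 0.2568, 0.2387]
(np.float64(nan), np.float64(nan), np.int64(0))
(np.float64(nan), np.float64(nan), np.int64(0))
(np.float64(nan), np.float64(nan), np.int64(0))
[((0.5970629336805189, 0.8458850904950737), 0.9968310598532358), ((0.5682471317716278, 0.8164409148908973), 0.9991231727600097)]<stdin>:7: RuntimeWarning: Mean of empty slice.
  ret = ret.dtype.type(ret / rcount)
```

The spring-back was fast, so the jaw could have overshot and lost preload. I'll regrip, tighten again, and ease off slowly before letting go.

```bash
python3 -m jog '[[0,0,0,0.8,-0.31,0,1],[0,0,0,0.8,-0.31,0,1],[0,0,0,0.8,-0.3,0,1],[0,0,0,0,0,0.6,1],[0,0,0,0,0,0,1]]'|sed -n 2p; python3 -m jog '[[0,0,0,0,0,1,1],[0,0,0,0,0,1,1],[0,0,0,0,0,1,1],[0,0,0,0,0,0.95,1],[0,0,0,0,0,0,1]]'; python3 plan.py .5475 .244 .1 3
```

```text
tool_pos: [0.5836, 0.2778, 0.2174]
t: 22.68
tool_pos: [0.5825, 0.2775, 0.0991]
tool_rot: [3.137, -0.128, -0.01]
contact_force: [-0.5, -0.4, 0.2]
opening: 0.0851
grip_force: 0.0
r 0.04849105601567141 th 43.76135139995653
[0.2  0.03] [0.11 0.13] [0.1  0.14]
```

```bash
python3 -m jog '[[0,0,0,0.1,-0.05,-0.12,1],[0,0,0,0,0,0,-1],[0,0,0,0,0,0,-1],[0,0,0,0,0,0,-1],[0,0,0,0,0,0,-1]]' 30; python3 -m jog '[[0,0,0,0,0,0,-1],[0,0,0,0,0,0,-1]]' 30;python3 plan.py .5475 .244 .1 6
```

```text
t: 23.3
tool_pos: [0.5887, 0.2796, 0.1064]
tool_rot: [3.139, -0.129, -0.0]
contact_force: [-1.4, -0.3, 2.6]
opening: 0.0228
grip_force: 30.8
t: 23.55
tool_pos: [0.5887, 0.2797, 0.1064]
tool_rot: [3.139, -0.128, 0.0]
contact_force: [-2.0, -1.3, 3.9]
opening: 0.023
grip_force: 31.0
r 0.054514901042272315 th 40.85240447620014
[0.06 0.19] [0.1  0.14] [0.09 0.15] [0.07 0.16] [0.06 0.16] [0.04 0.17]
```

```bash
for i in 1; do python3 -m jog '[[0,0,0,0.07,0.17,0,-1],[0,0,0,0,0,0,-1],[0,0,0,0,0,0,-1]]'|sed -n '2p;4p'; python3 -m jog '[[0,0,0,0.1,0.14,0,-1],[0,0,0,0,0,0,-1],[0,0,0,0,0,0,-1]]'|sed -n '2p;4p'; python3 -m jog '[[0,0,0,0.09,0.15,0,-1],[0,0,0,0,0,0,-1],[0,0,0,0,0,0,-1]]'|sed -n '2p;4p';  done; python3 plan.py .5475 .244 .1 3
```

```text
tool_pos: [0.5911, 0.2766, 0.1065]
contact_force: [1.2, 8.8, 1.3]
tool_pos: [0.5935, 0.2733, 0.1065]
contact_force: [0.6, 10.3, 1.4]
tool_pos: [0.5957, 0.2697, 0.1065]
contact_force: [-0.2, 12.9, 1.4]
r 0.054601352027680274 th 28.123606733192183
[0.01 0.2 ] [0.07 0.16] [0.05 0.16]
```

Contact starts at about 42°, so the first release had indeed lost most of the preload. I'll ease off in small steps now.

```bash
python3 -m jog '[[0,0,0,-0.04,-0.08,0,-1],[0,0,0,0,0,0,-1],[0,0,0,0,0,0,-1]]'|sed -n '2p;4p'; python3 -m jog '[[0,0,0,-0.04,-0.06,0,-1],[0,0,0,0,0,0,-1],[0,0,0,0,0,0,-1]]'|sed -n '2p;4p'
```

```text
tool_pos: [0.5948, 0.2712, 0.1065]
contact_force: [1.0, 10.5, 0.4]
tool_pos: [0.594, 0.2725, 0.1065]
contact_force: [1.7, 8.6, 1.0]
```

```bash
python3 -m jog '[[0,0,0,-0.04,-0.06,0,-1],[0,0,0,0,0,0,-1],[0,0,0,0,0,0,-1]]'|sed -n '2p;4p'; python3 -m jog '[[0,0,0,-0.05,-0.06,0,-1],[0,0,0,0,0,0,-1],[0,0,0,0,0,0,-1]]'|sed -n '2p;4p'
```

```text
tool_pos: [0.5931, 0.274, 0.1065]
contact_force: [1.5, 7.3, 1.9]
tool_pos: [0.5919, 0.2755, 0.1065]
contact_force: [1.7, 6.1, 0.5]
```

```bash
python3 -m jog '[[0,0,0,-0.06,-0.07,0,-1],[0,0,0,0,0,0,-1],[0,0,0,0,0,0,-1]]'|sed -n '2p;4p'; python3 -m jog '[[0,0,0,-0.05,-0.05,0,-1],[0,0,0,0,0,0,-1],[0,0,0,0,0,0,-1]]'|sed -n '2p;4p'
```

```text
tool_pos: [0.5905, 0.2773, 0.1065]
contact_force: [3.2, 5.4, 0.6]
tool_pos: [0.5894, 0.2786, 0.1065]
contact_force: [3.6, 3.5, 1.3]
```

The tangential force is now almost zero while the crank is held by its own friction. Releasing.

```bash
python3 -m jog '[[0,0,0,0,0,0,-0.5],[0,0,0,0,0,0,0],[0,0,0,0,0,0,1],[0,0,0,0,0,0,1],[0,0,0,0,0,0,1]]' 20 |tail -3;python3 -m jog '[[0,0,0,0,0,0,1],[0,0,0,0,0,-0.5,1],[0,0,0,0,0,-1,1],[0,0,0,0,0,-1,1],[0,0,0,0,0,-1,1]]'|sed -n '1,2p'; python3 -m jog '[[0,0,0,0,0,-1,1],[0,0,0,-1,0.5,0,1],[0,0,0,-1,0,0,1],[0,0,0,-0.7,0,0,1],[0,0,0,0,0,0,1]]'|sed -n '1,2p'
python3 - <<'E'
from station import viewer
import cv2,json
import numpy as np
for k in (7,8):
    for i in range(1 if k==7 else 6): d=viewer.get_image('wrist')
    cv2.imwrite(f'pics/wrist{k}.png',d['img'][:,:,::-1])
    json.dump({k:np.array(v).tolist() for k,v in d.items() if k!='img'},open(f'wrist{k}.json','w'))
A,B=[cv2.imread(f'pics/wrist{k}.png')[...,1] for k in(7,8)]
print(np.abs(A.astype(int)-B)[:260].max(),np.abs(A.astype(int)-B)[:260].mean())
E
```

```text
contact_force: [-1.3, 0.1, 0.3]
opening: 0.0853
grip_force: 0.0
t: 28.18
tool_pos: [0.5881, 0.2774, 0.2134]
t: 28.8
tool_pos: [0.5054, 0.2693, 0.2424]
109 2.511126373626374
```

View pics/wrist8.png

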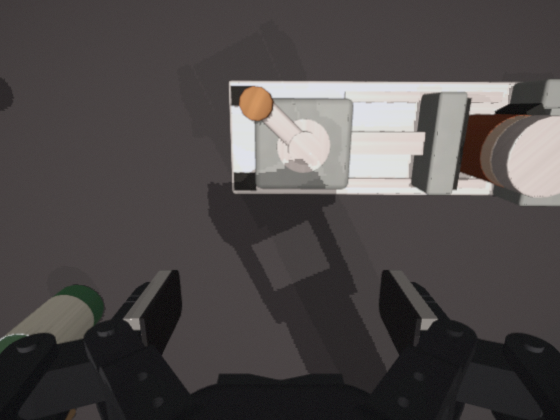

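The picture shows the knob top at (256,103), the hub at (304,146), and the jaw against the upright jar.

Run:
```python
from h import *
for n,p in [('wrist8',(256.3,103.5)),('wrist8',(256,103))]:
    k=at(n,p,.147);d=k[:2]-np.array([.5475,.244]);print('knob',k,np.linalg.norm(d),np.degrees(np.arctan2(d[1],d[0])))
import cv2
A,B=[cv2.imread(f'pics/wrist{k}.png')[...,1].astype('float32') for k in(7,8)]
for s in [np.s_[85:125,236:276],np.s_[75:200,420:560],np.s_[140:200,230:300]]: print(cv2.phaseCorrelate(A[s].copy(),B[s].copy()))
```

```text
knob [0.58479672 0.27871927 0.147     ] 0.05095559773430591 42.950266660868586
knob [0.5851276  0.27888523 0.147     ] 0.051310968106176635 42.834151732768085
((-0.582153594914363, 1.360240218355635), 0.9962835448980332)
((0.12072199594531696, 1.4763461017423865), 0.947407236735026)
((-0.49659818023146585, 0.5618410398409317), 0.9835710876517826)
```

```bash
python3 -c "
from station import finish_job
print(finish_job())"
```

```text
the job is handed in; nothing more can be done
None
```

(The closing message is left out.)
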